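# Show the red ice lolly to the camera

## Robot

A 7-joint arm with a two-finger parallel gripper is mounted at the origin on a cart in front of the work surface, level with it; the furniture and walls round the work are solid. World frame = base frame: x ahead of the robot, y to its left, z up, the work surface at z = 0. Lengths are in m, angles in rad, forces in N, time in s.
With the tool pointing down it reaches from about 0.35 to 0.9 m from the base axis. Payload 8.1 kg.
Tool frame: the origin (TCP) lies at the very end of the fingers, on their centre line; the grasp point (between the pads) lies bot.tcp_to_grasp behind it (bot.tcp_to_grasp is the distance from the TCP to the grasp point, in m); z points along the fingers, y is the direction in which the jaws open and shut (so a half turn about z gives the same grasp; the last joint's range is limited). The gripper opens to 92 mm and grips with 3 to 60 N. Pads are 19 mm wide; open, the fingers measure 130 mm over their backs; the gripper's body (75 mm by 190 mm) begins 47 mm behind the grasp point.
Start: joints at [-1.334, 0.434, 0.025, 1.573, -0.012, 1.134, -0.075], TCP at [0.208, 0.589, 0.191] pointing down, gripper open.
Joint ranges: [-2.62, 2.62], [-0.44, 2.09], [-1.27, 1.32], [0.08, 2.57], [-1.32, 4.46], [0.12, 2], [-2.74, 2.74]. Speed limits (rad/s): [2.22, 2.22, 3.01, 3.01, 3.14, 3.14, 3.14].

## Interface

Orientations are given as a 3x3 rotation matrix whose columns are the frame's x, y, z axes.
In Python, from cell import bot gives the robot as it stands.
- The arm moves only by the tool step_arm, never from a script. Its argument "increments" is a list of rows, each a list of 4 numbers: the shift along the tool's x, y, z in mm, then the turn about the tool's z in degrees. A call has exactly 5 rows; each row is the pose to reach, as a shift and turn from the pose measured when the call began, along the tool's axes at that moment; what a row does not reach only later rows make up. A row lasts 1/10 s, in which the tool goes at most 50 mm and 8.59 degrees, less where a joint would pass 70% of its speed; a pose out of reach is approached as far as the arm can. A call with a gripper value outside its range is refused whole. "hand" is the opening, from 0 (shut) to 1 (fully open), set as the call begins (left out, the last holds). The fingers move at their own pace and stop on an object; "force" is the grip in N (left out, the last holds). Time passes only in rows, so rows that repeat a pose let the fingers close, or fill a call up. It gives the time, the measured TCP pose, the force and the opening at its end, in the units of the state.
- bot.get_state(): the state, without advancing time (a new reading comes with each control period).
- bot.capture(name): name is "scene" or "top" or "wrist"; returns the picture (400x640x3 uint8, blue, green, red); there is no depth.
- bot.camera_params(name): a dict with "K" (3x3 intrinsics, pixels), "position" and "attitude" of the camera in the world. Camera axes: x right, y down, z forward; pixel columns grow to the right and rows downward; lengths in m; the calibration is good to about 2 mm. The wrist camera is an equidistant fisheye: a pixel r from the principal point sees the ray r / f radians off the axis. A picture is of the moment at which its call begins: read the wrist's pose just before it. camera_params takes no time and is no camera call; for the wrist camera it gives the pose at the moment of the call.
- bot.sign_off(): hands the job in, once; it reports no verdict.
The state is a dict: "time": time; "qpos": joint angles; "qd": joint speeds; "joint_efforts": joint torques, N m; "tcp_pos": TCP position; "orientation": TCP orientation; "wrist_force": force on the tool from outside, world axes, zero at the start; "wrist_torque": the same for the moment, N m; "opening": finger opening in m.
Only numpy, scipy, OpenCV 4.12 (cv2) and the standard library are available. Lean on these libraries where they do the work, as an engineer would, in place of code of your own. Each camera call takes 0.05 s, during which the arm holds its last target. There are 200 camera calls.

## Task

Ease the ice lolly with the red handle up out of its mould and hold it up for the camera on the little tripod: ice hanging below the handle, in the middle of the picture, about 18 cm in front of the lens, one broad face square to the lens and not leaning to a side in the picture (the camera looks down at a slant, so the lolly has to lean to match it). Leave the other three lollies seated in the mould, do not drag or tip the mould, and touch neither camera nor tripod. Finish while still holding the lolly there, quite still: do not put it down or let go.

Things in the scene. Friction and masses are not known exactly. Their poses are not given: they have to be found in the camera images.
- mould: White ice-lolly mould 262 (its y) x 80 x 104 mm high, loose, about 0.6 kg: a flat deck on two end panels, four translucent tapered cups below it in a row along y at -90, -30, 30, 90 mm, each 28 x 50 mm at the deck, 90 mm deep. Origin: centre of its underside, z up. A lolly sits in each cup; which colour is where changes.
- lolly_red: The lolly to show: red handle, dark red ice, about 90 g. Origin: centre of the underside of its drip collar (36 x 56 x 5 mm), which rests on the deck; x square to the broad faces, y along the width, z up through the handle. Seated, its axes are the mould's. Pulled straight up it comes freely: clear of the deck after 84 mm, of the other handles after 140 mm.
- lolly_red_grip (a point): Where to grip the red handle, 29 mm above the lolly's origin on its axis; axes as the lolly's. The upright flat handle is 10 mm thick (x: grip across it), 26 mm wide (y) and reaches from the collar, 24 mm below this point, to a rounded top 22 mm above it. The next handles are 60 mm away along y.
- lolly_red_ice (a point): Centre of the red lolly's ice, 42 mm below the lolly's origin on its axis; axes as the lolly's. The ice hangs below the collar: 84 mm long, 24 (x) x 46 mm (y) at the collar, tapering to about 17 x 35 mm near the tip, some 2 mm loose all round in its cup.
- lolly_yellow: Lolly of the same shape, yellow handle and ice; stays in the mould. Origin and axes as for the red one.
- lolly_green: Lolly of the same shape, green handle and ice; stays in the mould. Origin and axes as for the red one.
- lolly_blue: Lolly of the same shape, blue handle and purple ice; stays in the mould. Origin and axes as for the red one.
- tripod: Black table tripod with aluminium legs, fixed to the worktop, about 390 mm high with its camera; feet within 97 mm of its axis. Origin: on the worktop under its column; z up, -x is the side to which the camera looks.
- lens (a point): Centre of the lens front of the black and silver compact camera (108 mm wide, 60 mm high, barrel 47 mm across), about 0.33 m up. It looks along this point's -x, towards the robot's side and down at a slant; y is level, z the camera's up. For the picture: ice centre 180 mm off along -x, lolly's x along this x (either way), its z along this z.
- camera (a joint): Tip of the camera on the tripod head: 0 looks level, grows as the lens turns down (rad); 0.35 to 0.65 here. It stays as it was set; leave it.
Mind the look-alikes: they are no part of the job. Of the things that look like the lolly_blue, the middle-sized one is meant.

How it is judged:
On the way:
1. the red lolly hangs in the fingers, clear above the mould (z of lolly_red in the frame of mould above 0.192 m and contact force between lolly_red and the fingers above 1 N and contact force between lolly_red and mould below 0.2 N), for 0.2 s.
At the end, for the whole second after the job is handed in: Red lolly held still, in the fingers only, handle up; ice centre 145-215 mm before the lens and within 25 mm of its axis each way; broad face square to the axis and handle along the camera's up, each within 0.22 rad. Other collars within 8 mm of the deck; mould moved under 20 mm (contact force between lolly_red and the fingers above 1 N and contact force between lolly_red and mould below 0.2 N and contact force between lolly_red and tripod below 0.2 N and height (world z) of lolly_red_ice above 0.14 m and x of lolly_red_ice in the frame of lens between -0.215 and -0.145 m and y of lolly_red_ice in the frame of lens between -0.025 and 0.025 m and z of lolly_red_ice in the frame of lens between -0.025 and 0.025 m and angle between the x axis of lolly_red and the x axis of lens, either way round below 0.22 rad and angle between the z axis of lolly_red and the z axis of lens, either way round below 0.22 rad and angle between lolly_red's own z axis and vertical below 1.2 rad and linear speed of lolly_red below 0.02 m/s and angular speed of lolly_red below 0.15 rad/s and z of each of lolly_yellow, lolly_green, lolly_blue in the frame of mould below 0.112 m and distance of mould from where it was at the start of the episode below 0.02 m and angle between mould's own z axis and vertical below 0.1 rad); the arm keeps its last pose, push and grip.
It fails at once if another lolly is pulled more than 20 mm out of its cup (z of any of lolly_yellow, lolly_green, lolly_blue in the frame of mould above 0.124 m).
It fails at once if the mould is dragged more than 30 mm, lifted or tipped (distance of mould from where it was at the start of the episode above 0.03 m or angle between mould's own z axis and vertical above 0.2 rad).
It fails at once if the camera or the tripod is touched (contact force between tripod and anything else above 1 N).
It also fails if it takes over 35 s, if anything falls off the work surface, if the arm or the gripper's body presses on something with over 40 N, if the wrist force passes 120 N, or if a joint passes its speed limit or range.

## Working session

There is one attempt and no reset: what is moved stays moved. The work goes in short steps, Python scripts to look and compute and a tool call to move; the robot and the scene stay as the last step left them, time stands still between calls to the robot, and variables do not carry over. Pictures are saved under pics/ and viewed, about 8 in all and at most 12, crops included, and the job is handed in when it is done.

Besides the shell and the picture viewer there is one more tool, called after "Request:" by a JSON object that holds its "api" and its "payload", one argument or row to a line. step_arm: Moves the arm, as the interface text tells. Its arguments: {"type":"object","properties":{"increments":{"type":"array"},"hand":{"type":"number"},"force":{"type":"number"}},"required":["increments"]}

```bash
mkdir -p pics; ls
python3 - <<'E'
from cell import bot
import cv2,numpy as np
np.set_printoptions(precision=4,suppress=True)
for n in ("scene","top"):
    cv2.imwrite(f"pics/{n}0.png",bot.capture(n))
    print(n,bot.camera_params(n))
s=bot.get_state();print(s,bot.tcp_to_grasp)
E
```

```text
pics
scene {'K': array([[417.7215,   0.    , 320.6797],
       [  0.    , 417.7215, 198.1221],
       [  0.    ,   0.    ,   1.    ]]), 'position': array([-0.0336, -0.3674,  0.8561]), 'attitude': array([[ 0.5294, -0.5554,  0.6413],
       [-0.8483, -0.3375,  0.4081],
       [-0.0103, -0.76  , -0.6498]])}
top {'K': array([[364.0548,   0.    , 320.2902],
       [  0.    , 364.0548, 198.3503],
       [  0.    ,   0.    ,   1.    ]]), 'position': array([0.4891, 0.0375, 1.1641]), 'attitude': array([[ 0.0193, -0.9933,  0.1137],
       [-0.9992, -0.0231, -0.0321],
       [ 0.0345, -0.113 , -0.993 ]])}
{'time': 0.1, 'qpos': array([-1.3336,  0.4351,  0.0249,  1.574 , -0.0116,  1.134 , -0.0751]), 'qd': array([ 0.0006, -0.002 ,  0.0014, -0.0037,  0.0003,  0.0012,  0.0003]), 'joint_efforts': array([  0.0029, -66.9126,   0.9878, -31.5146,  -0.0606,   0.0375,
         0.0001]), 'tcp_pos': array([0.2082, 0.5887, 0.1898]), 'orientation': array([[-0.9428,  0.3334, -0.0004],
       [ 0.3334,  0.9428, -0.0014],
       [-0.0001, -0.0015, -1.    ]]), 'wrist_force': array([ 0.1403, -0.6742,  0.3284]), 'wrist_torque': array([0.047 , 0.0137, 0.0813]), 'opening': 0.09205468630035706} 0.0188
```

View pics/scene0.png

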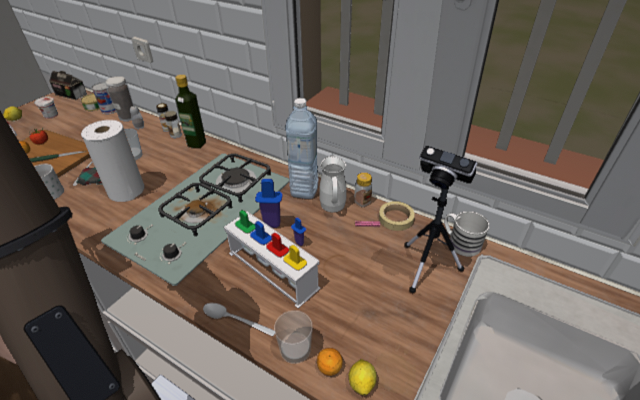

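View pics/top0.png

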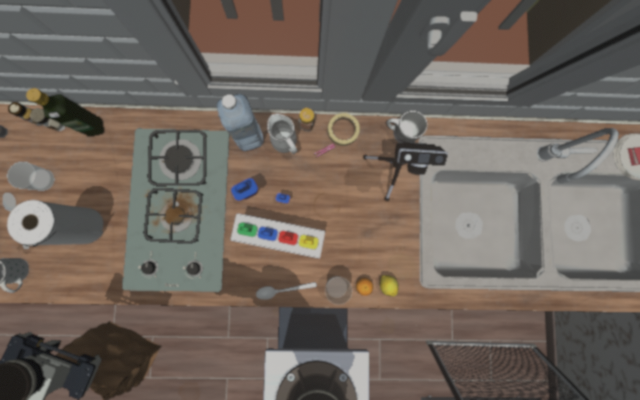

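Top view: the mould lies around (278,236), with handles green (247,229), blue (267,233), red (288,238) and yellow (310,241). The camera on its tripod is near (420,156). Blue look-alikes: a big one at (245,190) and a small one at (284,198), both outside the mould. The red handle is the only red one. I'll check it and the camera in close crops.

```bash
cat > h.py <<'E'
from cell import bot
import cv2,numpy as np
np.set_printoptions(precision=4,suppress=True)
def ray(n,u,v):
    p=bot.camera_params(n);K=p["K"]
    return p["position"],p["attitude"]@np.array([(u-K[0,2])/K[0,0],(v-K[1,2])/K[1,1],1])
def at_z(n,u,v,z):
    o,d=ray(n,u,v);return o+d*(z-o[2])/d[2]
def proj(n,P):
    p=bot.camera_params(n);c=p["attitude"].T@(np.array(P)-p["position"]);q=p["K"]@c;return q[:2]/q[2]
def tri(*obs):
    A=np.zeros((3,3));b=np.zeros(3)
    for n,u,v in obs:
        o,d=ray(n,u,v);d/=np.linalg.norm(d);M=np.eye(3)-np.outer(d,d);A+=M;b+=M@o
    return np.linalg.solve(A,b)
E
python3 - <<'E'
import cv2,numpy as np
s=cv2.imread("pics/scene0.png");t=cv2.imread("pics/top0.png")
def c(i,x,y,w,h,W,H): return cv2.resize(i[y:y+h,x:x+w],(W,H),interpolation=cv2.INTER_CUBIC)
a=np.hstack([c(t,225,205,100,75,400,300),c(t,380,130,80,60,400,300)])
b=np.hstack([c(s,220,205,100,75,400,300),c(s,405,140,80,60,400,300)])
cv2.imwrite("pics/crop1.png",np.vstack([a,b]))
E
```

```text
(no output)
```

View pics/crop1.png

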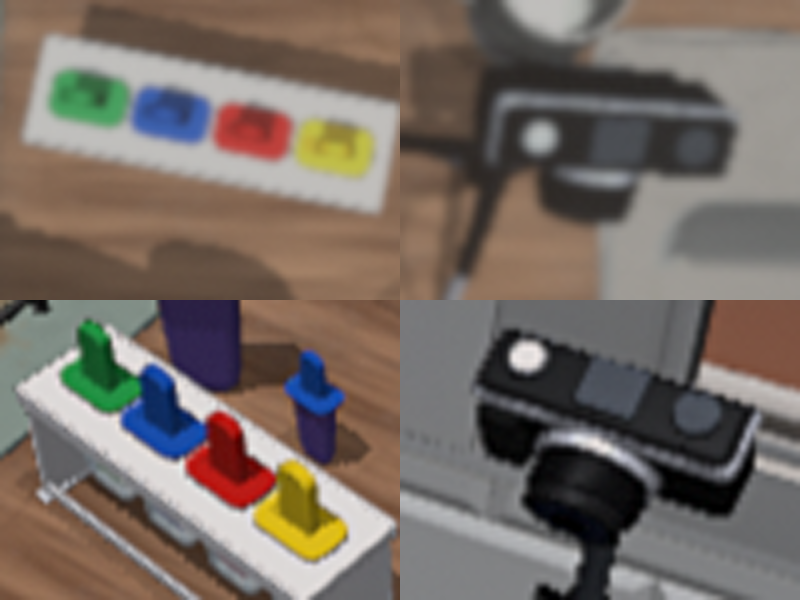

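Run:
```python
from h import *
T=lambda x,y:("top",225+x/4,205+y/4)
for n,x,y in [("g",89,97),("b",171,113),("r",253,130),("y",335,149)]: print(n,at_z(*T(x,y),.109))
C=[at_z(*T(*p),.104) for p in [(45,37),(22,140),(380,212),(415,104)]]
print(np.array(C),np.mean(C,0))
g,y=at_z(*T(89,97),.109),at_z(*T(335,149),.109)
print("mould yaw of y axis",np.degrees(np.arctan2(*( (g-y)[[1,0]]))),np.linalg.norm(g-y))
tc=lambda x,y:("top",380+(x-400)/5,130+y/5); sc=lambda x,y:("scene",405+(x-400)/5,140+(y-300)/5)
w=tri(tc(540,138),sc(527,357));k=tri(tc(697,147),sc(697,412));f=tri(tc(620,142),sc(613,386));l=tri(tc(587,208),sc(582,507))
print(w,k,f,l); d=w-k;print("yaw cam y",np.degrees(np.arctan2(d[1],d[0])),np.linalg.norm(d))
print((l-f))
```

```text
g [0.5158 0.2114 0.109 ]
b [0.5056 0.1524 0.109 ]
r [0.4946 0.0933 0.109 ]
y [0.4821 0.0341 0.109 ]
[[ 0.5586  0.2457  0.104 ]
 [ 0.4842  0.2587  0.104 ]
 [ 0.4377  0.0007  0.104 ]
 [ 0.5157 -0.0232  0.104 ]] [0.499  0.1205 0.104 ]
mould yaw of y axis 79.24483509177225 0.1804567868370284
[ 0.6743 -0.1803  0.3794] [ 0.6719 -0.2503  0.3798] [ 0.6736 -0.2163  0.3787] [ 0.6537 -0.2174  0.3311]
yaw cam y 88.0812476153262 0.07006567347041348
[-0.0199 -0.0011 -0.0476]
```

The crop confirms the choice: the red handle is third in the mould, between blue and yellow. Its grip point is near (0.495, 0.093, 0.133). The lens is near (0.654, -0.217, 0.33), tipped about 0.5 rad. Moving now.

Request:
{"api": "step_arm", "payload": {
  "increments": [
    [-20, -20, -40, 8],
    [-60, -55, -80, 16],
    [-105, -90, -95, 24],
    [-145, -125, -95, 32],
    [-180, -155, -95, 40]
  ],
  "hand": 1
}}

```text
time: 0.6
tcp_pos: [0.3158, 0.4009, 0.2849]
orientation: [[-0.503, 0.864, 0.0], [0.864, 0.503, -0.0], [-0.0, 0.0, -1.0]]
wrist_force: [0.8, 0.2, -0.3]
opening: 0.0917
```

```bash
cat >> h.py <<'E'
def to(P,yaw_y):
    "shift (mm, tool axes) and turn (deg) to TCP position P with tool y heading yaw_y (deg, mod 180)"
    s=bot.get_state();R=s["orientation"];print("t",s["time"],"tcp",s["tcp_pos"],"q",s["qpos"],"F",s["wrist_force"],"open",round(s["opening"],4))
    h=np.degrees(np.arctan2(R[1,1],R[0,1]));d=(h-yaw_y+90)%180-90
    print("R",R.round(3).tolist());print("shift",(1e3*R.T@(np.array(P)-s["tcp_pos"])).round(1),"turn",round(d,2))
E
python3 -c "
from h import *
to((.4946,.0933,.29),-10.75)"
```

```text
t 0.6 tcp [0.3158 0.4009 0.2849] q [-1.1991  0.1732  0.2278  1.7123 -0.0407  1.2607 -0.4348] F [ 0.7856  0.2439 -0.3352] open 0.0917
R [[-0.503, 0.864, 0.0], [0.864, 0.503, -0.0], [-0.0, 0.0, -1.0]]
shift [-355.8   -0.3   -5. ] turn 40.97
```

Request:
{"api": "step_arm", "payload": {
  "increments": [
    [-45, 0, 0, 8],
    [-95, 0, 0, 16],
    [-145, 0, 0, 25],
    [-195, 0, 0, 33],
    [-245, 0, 0, 41]
  ]
}}

```text
time: 1.1
tcp_pos: [0.4395, 0.1872, 0.2849]
orientation: [[0.193, 0.981, 0.0], [0.981, -0.193, 0.0], [0.0, 0.0, -1.0]]
wrist_force: [0.5, 1.0, -0.7]
opening: 0.0917
```

```bash
python3 -c "
from h import *
to((.4946,.0933,.25),-10.75)"
```

```text
t 1.1 tcp [0.4395 0.1872 0.2849] q [-0.9394  0.1104  0.4809  1.796  -0.0539  1.2479 -0.6379] F [ 0.5128  0.9779 -0.6936] open 0.0917
R [[0.193, 0.981, 0.0], [0.981, -0.193, 0.0], [0.0, 0.0, -1.0]]
shift [-81.5  72.2  34.9] turn -0.37
```

Request:
{"api": "step_arm", "payload": {
  "increments": [
    [-25, 20, 0, 0],
    [-50, 45, 0, 0],
    [-75, 65, 10, 0],
    [-82, 72, 25, 0],
    [-82, 72, 25, 0]
  ]
}}

```text
time: 1.6
tcp_pos: [0.4937, 0.0908, 0.2583]
orientation: [[0.196, 0.981, -0.003], [0.981, -0.196, -0.002], [-0.002, -0.002, -1.0]]
wrist_force: [0.1, 0.3, 0.0]
opening: 0.092
```

Run:
```python
from h import *
to((.4946,.0933,.114),-10.75)
p=bot.camera_params("wrist");print(p)
im=bot.capture("wrist");t=bot.capture("top")
cv2.imwrite("pics/wrist1.png",im);cv2.imwrite("pics/top1.png",t)
```

```text
t 1.6 tcp [0.4937 0.0908 0.2583] q [-0.7644  0.1839  0.5721  1.7937 -0.1054  1.1977 -0.3587] F [0.1209 0.3483 0.0392] open 0.092
R [[0.196, 0.981, -0.003], [0.981, -0.196, -0.002], [-0.002, -0.002, -1.0]]
shift [  2.9   0.7 144.3] turn -0.56
{'K': array([[309.7069,   0.    , 323.893 ],
       [  0.    , 309.7069, 197.6199],
       [  0.    ,   0.    ,   1.    ]]), 'position': array([0.5094, 0.1744, 0.4525]), 'attitude': array([[ 0.9806, -0.185 , -0.0645],
       [-0.1959, -0.932 , -0.3048],
       [-0.0037,  0.3116, -0.9502]])}
```

View pics/wrist1.png

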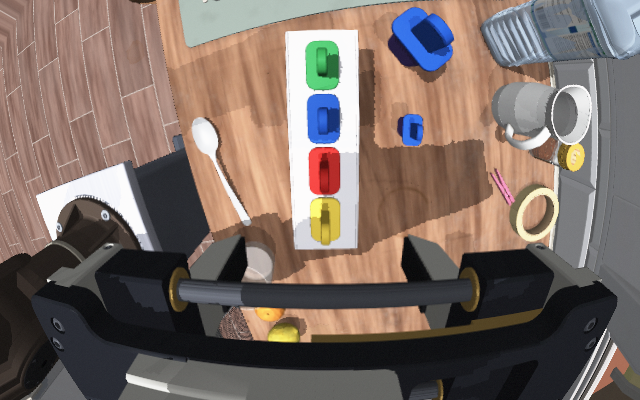

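Wrist view: red collar centre at about (324.5,172), green (322,65), yellow (325,222), all clear of the fingers. Ray-casting these pixels.

```bash
cat >> h.py <<'E'
def wray(u,v,p=None):
    p=p or bot.camera_params("wrist");K=p["K"];a=np.array([u-K[0,2],v-K[1,2]])/K[0,0];r=np.hypot(*a)
    return p["position"],p["attitude"]@np.r_[a/r*np.sin(r),np.cos(r)]
def w_z(u,v,z):
    o,d=wray(u,v);return o+d*(z-o[2])/d[2]
E
python3 - <<'E'
from h import *
im=cv2.imread("pics/wrist1.png");hsv=cv2.cvtColor(im,cv2.COLOR_BGR2HSV)[140:205,300:350]
m=((hsv[...,0]<8)|(hsv[...,0]>172))&(hsv[...,1]>150)&(hsv[...,2]>60)
ys,xs=np.nonzero(m);print(xs.min()+300,xs.max()+300,ys.min()+140,ys.max()+140)
u=(xs.min()+xs.max())/2+300;v=(ys.min()+ys.max())/2+140
r=w_z(u,v,.107);g=w_z(322.5,65.5,.107);print(u,v,r,g); d=g-r;print(np.degrees(np.arctan2(d[1],d[0])),np.linalg.norm(d))
to((r[0],r[1],.114),-10.75)
E
```

```text
309 339 147 193
324.0 170.0 [0.4929 0.0986 0.107 ] [0.5141 0.2154 0.107 ]
79.70249007115073 0.11866974434412672
t 1.7 tcp [0.4938 0.0934 0.2598] q [-0.767   0.1821  0.5697  1.7914 -0.1053  1.1993 -0.3603] F [ 0.2055 -0.2796 -0.2018] open 0.0919
R [[0.193, 0.981, -0.001], [0.981, -0.193, 0.0], [-0.0, -0.001, -1.0]]
shift [  5.   -1.8 145.8] turn -0.36
```

Request:
{"api": "step_arm", "payload": {
  "increments": [
    [3, 0, 40, 0],
    [3, 0, 80, 0],
    [3, 0, 115, 0],
    [3, 0, 138, 0],
    [3, 0, 145, 0]
  ]
}}

```text
time: 2.2
tcp_pos: [0.4925, 0.0977, 0.1132]
orientation: [[0.19, 0.982, -0.004], [0.982, -0.19, -0.001], [-0.001, -0.004, -1.0]]
wrist_force: [0.2, -0.8, -0.6]
opening: 0.0915
```

Request:
{"api": "step_arm", "payload": {
  "increments": [
    [0, 0, 0, 0],
    [0, 0, 0, 0],
    [0, 0, 0, 0],
    [0, 0, 0, 0],
    [0, 0, 0, 0]
  ],
  "hand": 0,
  "force": 30
}}

```text
time: 2.7
tcp_pos: [0.493, 0.0979, 0.1139]
orientation: [[0.19, 0.982, -0.003], [0.982, -0.19, 0.0], [-0.001, -0.003, -1.0]]
wrist_force: [0.7, -0.2, -0.7]
opening: 0.0566
```

Request:
{"api": "step_arm", "payload": {
  "increments": [
    [0, 0, 0, 0],
    [0, 0, 0, 0],
    [0, 0, 0, 0],
    [0, 0, 0, 0],
    [0, 0, 0, 0]
  ]
}}

```text
time: 3.2
tcp_pos: [0.4929, 0.0978, 0.1138]
orientation: [[0.19, 0.982, -0.003], [0.982, -0.19, 0.0], [-0.001, -0.003, -1.0]]
wrist_force: [-0.3, 0.2, -0.7]
opening: 0.0167
```

Request:
{"api": "step_arm", "payload": {
  "increments": [
    [0, 0, 0, 0],
    [0, 0, 0, 0],
    [0, 0, 0, 0],
    [0, 0, 0, 0],
    [0, 0, 0, 0]
  ]
}}

```text
time: 3.7
tcp_pos: [0.493, 0.0978, 0.1139]
orientation: [[0.19, 0.982, -0.003], [0.982, -0.19, 0.0], [-0.001, -0.003, -1.0]]
wrist_force: [0.7, -0.3, 0.3]
opening: 0.0089
```

Request:
{"api": "step_arm", "payload": {
  "increments": [
    [0, 0, -5, 0],
    [0, 0, -15, 0],
    [0, 0, -35, 0],
    [0, 0, -60, 0],
    [0, 0, -85, 0]
  ]
}}

```text
time: 4.2
tcp_pos: [0.493, 0.0976, 0.2004]
orientation: [[0.191, 0.982, -0.003], [0.982, -0.191, -0.0], [-0.001, -0.003, -1.0]]
wrist_force: [0.8, -0.1, -1.7]
opening: 0.0089
```

Request:
{"api": "step_arm", "payload": {
  "increments": [
    [0, 0, -30, 0],
    [0, 0, -60, 0],
    [0, 0, -85, 0],
    [0, 0, -85, 0],
    [0, 0, -85, 0]
  ]
}}

```text
time: 4.7
tcp_pos: [0.4933, 0.0976, 0.286]
orientation: [[0.191, 0.982, -0.002], [0.982, -0.191, 0.001], [0.0, -0.002, -1.0]]
wrist_force: [0.3, -0.2, -1.8]
opening: 0.0087
```

Run:
```python
from h import *
to((.45,.0,.3),-2)
s=bot.capture("scene");cv2.imwrite("pics/scene2.png",s)
```

```text
t 4.7 tcp [0.4933 0.0976 0.286 ] q [-0.7849  0.1651  0.5773  1.7448 -0.0954  1.2616 -0.3765] F [ 0.2607 -0.213  -1.7835] open 0.0087
R [[0.191, 0.982, -0.002], [0.982, -0.191, 0.001], [0.0, -0.002, -1.0]]
shift [-104.1  -24.   -14. ] turn -9.0
```

View pics/scene2.png

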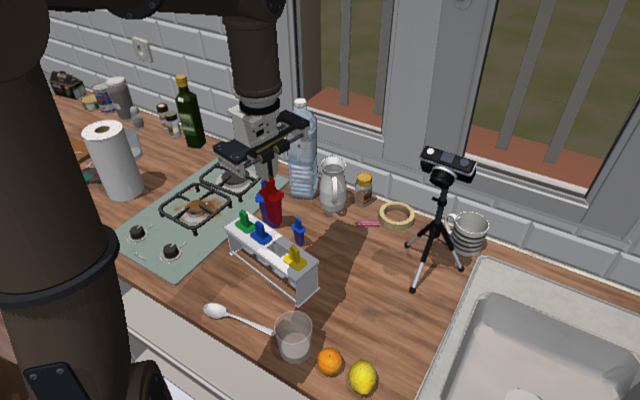

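The red lolly hangs free in the fingers, and green, blue and yellow are still seated. The moves only shift and turn the tool about its own z, so tilting has to come from a reach limit. I'll go up and ahead at the lens's yaw, then see how the arm behaves at that limit.

Request:
{"api": "step_arm", "payload": {
  "increments": [
    [-15, -5, -45, -2],
    [-35, -10, -95, -4],
    [-60, -15, -140, -6],
    [-85, -20, -185, -8],
    [-105, -20, -230, -9]
  ]
}}

```text
time: 5.25
tcp_pos: [0.4532, -0.0004, 0.5101]
orientation: [[0.034, 0.999, -0.006], [0.999, -0.034, -0.0], [-0.0, -0.006, -1.0]]
wrist_force: [2.0, -0.1, -0.5]
opening: 0.0089
```

Request:
{"api": "step_arm", "payload": {
  "increments": [
    [0, 0, -45, 0],
    [0, 0, -90, 0],
    [0, 0, -135, 0],
    [0, 0, -180, 0],
    [0, 0, -220, 0]
  ]
}}

```text
time: 5.75
tcp_pos: [0.4528, -0.0003, 0.6205]
orientation: [[0.034, 0.998, 0.049], [0.999, -0.034, 0.001], [0.002, 0.049, -0.999]]
wrist_force: [-0.1, 0.7, -2.4]
opening: 0.009
```

Run:
```python
from h import *
to((.45,.0,.9),-2)
```

```text
t 5.75 tcp [ 0.4528 -0.0003  0.6205] q [-0.9001  0.0729  0.9124  1.0453 -0.0646  2.0018 -0.0532] F [-0.0631  0.6614 -2.3721] open 0.009
R [[0.034, 0.998, 0.049], [0.999, -0.034, 0.001], [0.002, 0.049, -0.999]]
shift [   0.8   10.9 -279.3] turn 0.03
```

It works: joint 6 saturates at 2.0 and the tool starts to tilt outward, by 0.05 rad so far. I'll keep pushing.

Request:
{"api": "step_arm", "payload": {
  "increments": [
    [0, 0, -60, 0],
    [0, 0, -120, 0],
    [0, 0, -180, 0],
    [0, 0, -240, 0],
    [0, 0, -250, 0]
  ]
}}

```text
time: 6.25
tcp_pos: [0.4525, 0.0009, 0.6433]
orientation: [[0.032, 0.994, 0.103], [0.999, -0.032, 0.002], [0.005, 0.103, -0.995]]
wrist_force: [0.1, 1.2, -1.2]
opening: 0.0092
```

Run:
```python
from h import *
to((.45,.0,.9),-2)
```

```text
t 6.25 tcp [0.4525 0.0009 0.6433] q [-1.2012  0.0429  1.2034  1.0204 -0.0459  2.0017 -0.0539] F [ 0.0968  1.1983 -1.1976] open 0.0092
R [[0.032, 0.994, 0.103], [0.999, -0.032, 0.002], [0.005, 0.103, -0.995]]
shift [   0.3   24.  -255.6] turn 0.13
```

Request:
{"api": "step_arm", "payload": {
  "increments": [
    [0, 0, -250, 0],
    [0, 0, -250, 0],
    [0, 0, -250, 0],
    [0, 0, -250, 0],
    [0, 0, -250, 0]
  ]
}}

```text
time: 6.75
tcp_pos: [0.4472, -0.0002, 0.6658]
orientation: [[0.031, 0.987, 0.157], [0.999, -0.033, 0.007], [0.012, 0.157, -0.988]]
wrist_force: [-0.1, -0.1, -0.7]
opening: 0.0087
```

Request:
{"api": "step_arm", "payload": {
  "increments": [
    [0, 100, -250, 0],
    [0, 100, -250, 0],
    [0, 100, -250, 0],
    [0, 100, -250, 0],
    [0, 100, -250, 0]
  ]
}}

```text
time: 7.25
tcp_pos: [0.4862, -0.0013, 0.6887]
orientation: [[0.029, 0.977, 0.213], [0.999, -0.031, 0.008], [0.014, 0.212, -0.977]]
wrist_force: [-0.2, -0.0, -1.2]
opening: 0.0086
```

Run:
```python
from h import *
to((.45,.0,.9),-2)
```

```text
t 7.25 tcp [ 0.4862 -0.0013  0.6887] q [-0.7877  0.0836  0.8207  0.8669 -0.0817  2.0018 -0.0475] F [-0.2236 -0.0269 -1.2133] open 0.0086
R [[0.029, 0.977, 0.213], [0.999, -0.031, 0.008], [0.014, 0.212, -0.977]]
shift [   3.3    9.5 -214.1] turn 0.19
```

Request:
{"api": "step_arm", "payload": {
  "increments": [
    [0, 60, -250, 0],
    [0, 60, -250, 0],
    [0, 60, -250, 0],
    [0, 60, -250, 0],
    [0, 60, -250, 0]
  ]
}}

```text
time: 7.75
tcp_pos: [0.4877, -0.0032, 0.7146]
orientation: [[0.027, 0.963, 0.27], [0.999, -0.031, 0.009], [0.017, 0.269, -0.963]]
wrist_force: [-0.3, -0.7, -1.0]
opening: 0.0093
```

Request:
{"api": "step_arm", "payload": {
  "increments": [
    [0, 60, -250, 0],
    [0, 60, -250, 0],
    [0, 60, -250, 0],
    [0, 60, -250, 0],
    [0, 60, -250, 0]
  ]
}}

```text
time: 8.25
tcp_pos: [0.4839, -0.0049, 0.7411]
orientation: [[0.026, 0.945, 0.326], [0.999, -0.03, 0.01], [0.019, 0.325, -0.945]]
wrist_force: [0.2, 0.6, -0.8]
opening: 0.0087
```

Request:
{"api": "step_arm", "payload": {
  "increments": [
    [0, 60, -250, 0],
    [0, 60, -250, 0],
    [0, 60, -250, 0],
    [0, 60, -250, 0],
    [0, 60, -250, 0]
  ]
}}

```text
time: 8.75
tcp_pos: [0.4814, -0.0084, 0.7674]
orientation: [[0.024, 0.924, 0.381], [0.999, -0.031, 0.013], [0.024, 0.381, -0.924]]
wrist_force: [0.0, -0.3, -0.3]
opening: 0.0088
```

Run:
```python
from h import *
to((.45,.0,.9),-2)
```

```text
t 8.75 tcp [ 0.4814 -0.0084  0.7674] q [-1.0102  0.0147  0.9689  0.7399 -0.0089  2.002  -0.0776] F [ 0.0131 -0.2895 -0.2925] open 0.0088
R [[0.024, 0.924, 0.381], [0.999, -0.031, 0.013], [0.024, 0.381, -0.924]]
shift [  10.7   21.2 -134.4] turn 0.08
```

Request:
{"api": "step_arm", "payload": {
  "increments": [
    [0, 60, -250, 0],
    [0, 60, -250, 0],
    [0, 60, -250, 0],
    [0, 60, -250, 0],
    [0, 60, -250, 0]
  ]
}}

```text
time: 9.25
tcp_pos: [0.4667, -0.0139, 0.7937]
orientation: [[0.022, 0.9, 0.435], [0.999, -0.032, 0.017], [0.03, 0.435, -0.9]]
wrist_force: [-1.0, 0.5, -0.9]
opening: 0.009
```

Request:
{"api": "step_arm", "payload": {
  "increments": [
    [0, 60, -250, 0],
    [0, 60, -250, 0],
    [0, 60, -250, 0],
    [0, 60, -250, 0],
    [0, 60, -250, 0]
  ]
}}

```text
time: 9.75
tcp_pos: [0.4379, -0.0201, 0.8204]
orientation: [[0.02, 0.873, 0.488], [0.999, -0.034, 0.021], [0.035, 0.487, -0.873]]
wrist_force: [0.1, -0.6, -1.5]
opening: 0.0087
```

Run:
```python
from h import *
to((.42,-.1,.42),-2)
p=bot.camera_params("wrist");print(p)
im=bot.capture("wrist");cv2.imwrite("pics/wrist2.png",im)
```

```text
t 9.75 tcp [ 0.4379 -0.0201  0.8204] q [ 0.2586 -0.0063 -0.3454  0.6359  0.0215  2.0022 -0.1019] F [ 0.1404 -0.5926 -1.5266] open 0.0087
R [[0.02, 0.873, 0.488], [0.999, -0.034, 0.021], [0.035, 0.487, -0.873]]
shift [ -94.2 -207.8  339.1] turn -0.24
{'K': array([[309.7069,   0.    , 323.893 ],
       [  0.    , 309.7069, 197.6199],
       [  0.    ,   0.    ,   1.    ]]), 'position': array([0.3435, 0.0607, 0.993 ]), 'attitude': array([[ 0.8734, -0.1695,  0.4565],
       [-0.0345, -0.9566, -0.2893],
       [ 0.4857,  0.2369, -0.8414]])}
```

View pics/wrist2.png

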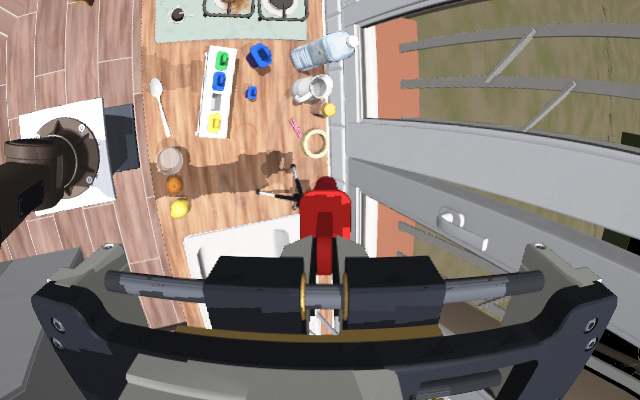

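Tool tilt is now 0.51 rad, and the red lolly (325,205) is straight in the fingers. Moving down to a staging pose well in front of the lens.

Request:
{"api": "step_arm", "payload": {
  "increments": [
    [-12, -18, 20, 0],
    [-35, -55, 60, 0],
    [-58, -88, 96, 0],
    [-80, -122, 133, 0],
    [-100, -154, 167, 0]
  ]
}}

```text
time: 10.3
tcp_pos: [0.386, -0.1053, 0.6126]
orientation: [[0.022, 0.873, 0.488], [0.999, -0.036, 0.021], [0.036, 0.487, -0.873]]
wrist_force: [0.6, -0.5, -0.8]
opening: 0.0092
```

Run:
```python
from h import *
to((.37,-.19,.38),-2)
```

```text
t 10.3 tcp [ 0.386  -0.1053  0.6126] q [ 0.4121 -0.3226 -0.0571  1.4936 -0.208   1.4942  0.2882] F [ 0.6448 -0.5022 -0.8303] open 0.0092
R [[0.022, 0.873, 0.488], [0.999, -0.036, 0.021], [0.036, 0.487, -0.873]]
shift [ -93.3 -124.2  193.4] turn -0.38
```

Request:
{"api": "step_arm", "payload": {
  "increments": [
    [-15, -11, 30, 0],
    [-35, -27, 75, 0],
    [-55, -42, 120, 0],
    [-75, -57, 162, 0],
    [-92, -71, 200, 0]
  ]
}}

```text
time: 10.8
tcp_pos: [0.419, -0.1911, 0.3974]
orientation: [[0.022, 0.873, 0.487], [0.999, -0.037, 0.021], [0.036, 0.486, -0.873]]
wrist_force: [1.1, -0.1, -0.2]
opening: 0.0088
```

Run:
```python
from h import *
to((.474,-.213,.286),-2)
im=bot.capture("wrist");cv2.imwrite("pics/wrist3.png",im)
s=bot.capture("scene");cv2.imwrite("pics/scene3.png",cv2.resize(s[100:300,320:560],(720,600),interpolation=cv2.INTER_CUBIC))
```

```text
t 10.8 tcp [ 0.419  -0.1911  0.3974] q [ 0.3994 -0.2502  0.1131  1.9586 -0.2763  1.0086  0.5813] F [ 1.1016 -0.1114 -0.1833] open 0.0088
R [[0.022, 0.873, 0.487], [0.999, -0.037, 0.021], [0.036, 0.486, -0.873]]
shift [-24.6  -5.3 123.6] turn -0.42
```

View pics/wrist3.png

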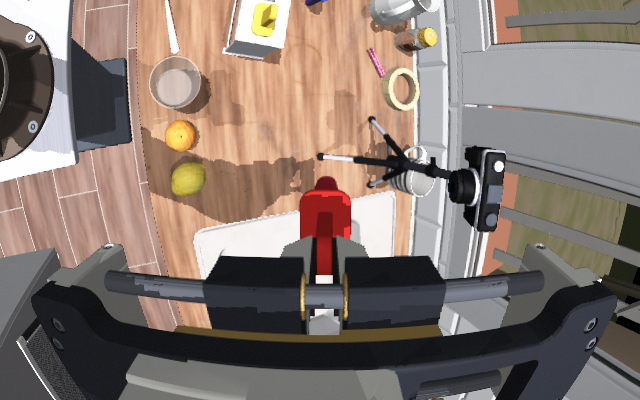

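View pics/scene3.png

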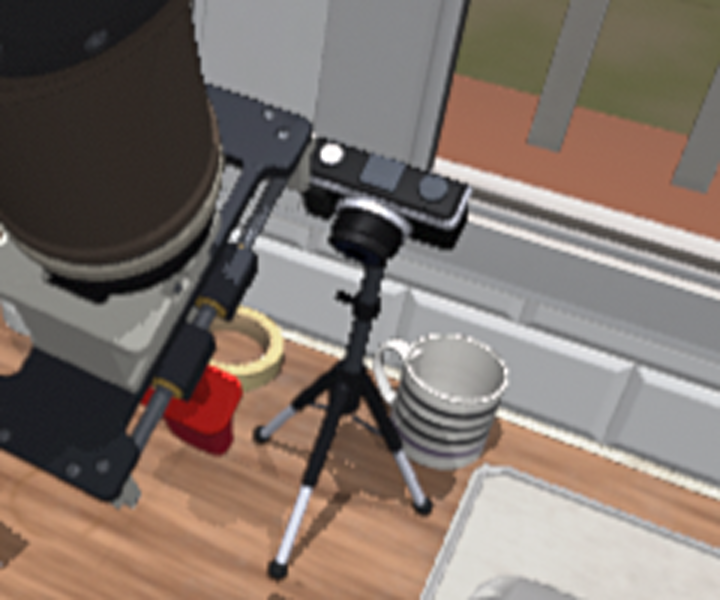

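Wrist view: the tripod camera is at about (480,188), with its lens front near (455,187). The scene crop shows the lolly well short of the camera. One enlarged crop of the wrist view will refine the lens pose.

Run:
```python
import cv2
i=cv2.imread("pics/wrist3.png")[135:240,435:520];cv2.imwrite("pics/crop2.png",cv2.resize(i,None,fx=5.5,fy=5.5,interpolation=cv2.INTER_CUBIC))
```

```text
(no output)
```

View pics/crop2.png

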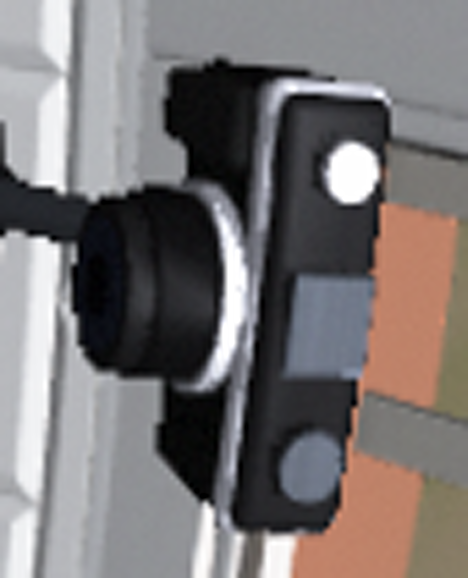

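Run:
```python
from h import *
tc=lambda x,y:ray("top",380+(x-400)/5,130+y/5); sc=lambda x,y:ray("scene",405+(x-400)/5,140+(y-300)/5)
wc=lambda x,y:wray(435+x/5.5,135+y/5.5)
def tr(*rs):
    A=np.zeros((3,3));b=np.zeros(3)
    for o,d in rs:
        d=d/np.linalg.norm(d);M=np.eye(3)-np.outer(d,d);A+=M;b+=M@o
    P=np.linalg.solve(A,b);return P,[round(1e3*np.linalg.norm(np.cross(P-o,d/np.linalg.norm(d))),1) for o,d in rs]
w=tr(tc(540,138),sc(527,357),wc(351,173));k=tr(tc(697,147),sc(697,412),wc(311,467));f=tr(tc(620,142),sc(613,386),wc(331,327))
l=tr(tc(587,210),sc(582,507),wc(102,283));l2=tr(sc(582,507),wc(102,283))
for n,v in zip("wkfl2",(w,k,f,l,l2)):print(n,*v)
d=w[0]-k[0];yaw=np.degrees(np.arctan2(d[1],d[0]))-90;print("yaw",yaw)
for L in (l[0],l2[0]):
    v=f[0]-L;h=np.hypot(v[0],v[1]);n=np.hypot(h,v[2])
    for up in (27,30,32):print(up,"tip",np.arctan2(v[2],h)-np.arcsin(up/1e3/n))
im=cv2.imread("pics/wrist3.png")
```

```text
w [ 0.6753 -0.1803  0.3749] [np.float64(1.6), np.float64(3.2), np.float64(3.5)]
k [ 0.6732 -0.2507  0.3746] [np.float64(2.0), np.float64(3.6), np.float64(4.0)]
f [ 0.6747 -0.2165  0.374 ] [np.float64(1.7), np.float64(3.3), np.float64(3.6)]
l [ 0.6544 -0.2167  0.3229] [np.float64(2.0), np.float64(7.0), np.float64(7.3)]
2 [ 0.6622 -0.2161  0.3172] [np.float64(6.8), np.float64(6.8)]
yaw -1.7358590951988617
27 tip 0.6784125938013041
30 tip 0.6144838197998043
32 tip 0.5703563230786861
27 tip 0.8715962279808707
30 tip 0.812447375525941
32 tip 0.7718289092758956
```

```bash
cat > fit.py <<'E'
from h import *
from scipy.optimize import least_squares
p=bot.camera_params("wrist");tp=bot.camera_params("top");sp=bot.camera_params("scene")
def pin(P,q,f,off):
    c=(P-q["position"])@q["attitude"];K=q["K"];return np.c_[(K[0,0]*c[:,0]/c[:,2]+K[0,2]-off[0])*f,(K[1,1]*c[:,1]/c[:,2]+K[1,2]-off[1])*f]
def fish(P):
    c=(P-p["position"])@p["attitude"];K=p["K"];r=np.hypot(c[:,0],c[:,1]);th=np.arctan2(r,c[:,2])*K[0,0]/r
    return np.c_[(c[:,0]*th+K[0,2]-435)*5.5,(c[:,1]*th+K[1,2]-135)*5.5]
T=lambda P:pin(P,tp,5,(380,130))+[400,0]
S=lambda P:pin(P,sp,5,(405,140))+[400,300]
yaw=np.radians(-1.8);a=np.linspace(0,2*np.pi,361)
def geo(x,up):
    t=x[3];xc=np.array([np.cos(t)*np.cos(yaw),np.cos(t)*np.sin(yaw),np.sin(t)]);yc=np.array([-np.sin(yaw),np.cos(yaw),0]);zc=np.cross(xc,yc)
    L=x[:3];ring=L+.0235*(np.cos(a)[:,None]*yc+np.sin(a)[:,None]*zc);pts=np.array([L+x[4]*xc+(x[5]+s)*yc+up*zc for s in (.0355,0,-.0345)])
    return ring,pts
def res(x,up):
    ring,pts=geo(x,up);t,s,w=T(ring),S(ring),fish(ring)
    r=[(t[:,1].max()-220)/5,(t[:,0].max()-632)/5,(t[:,0].min()-543)/5,(s[:,1].max()-545)/5,(s[:,0].min()-522)/5,(w[:,0].min()-73)/5.5,(w[:,1].min()-190)/5.5,(w[:,1].max()-376)/5.5]
    r+=list(((T(pts)-[[540,138],[620,142],[697,147]])/5).ravel())+list(((S(pts)-[[527,357],[613,386],[697,412]])/5).ravel())+list(((fish(pts)-[[351,173],[331,327],[311,467]])/5.5).ravel())
    return np.array(r)
if __name__=="__main__":
    for up in (.03,.032,.035):
        o=least_squares(res,[.654,-.217,.33,.5,.04,0],args=(up,),x_scale=[.01,.01,.01,.1,.01,.01])
        print(up,o.x,"cost",o.cost,o.fun[:8].round(1))
E
python3 fit.py
```

```text
0.03 [ 0.6519 -0.2143  0.3251  0.4624  0.0427 -0.0015] cost 31.105865271063404 [ 1.4 -0.3 -2.8  1.5 -2.   2.9  0.5  2.4]
0.032 [ 0.6526 -0.2144  0.3247  0.4406  0.0414 -0.0013] cost 29.25054965106667 [ 0.9 -0.3 -2.8  1.6 -1.9  2.6  0.4  2.3]
0.035 [ 0.654  -0.2147  0.3234  0.4261  0.0399 -0.0009] cost 27.212571749561356 [ 0.3 -0.3 -2.9  1.9 -1.6  2.3  0.4  2.1]
```

Request:
{"api": "step_arm", "payload": {
  "increments": [
    [-4, -2, 20, 0],
    [-10, -4, 50, 0],
    [-16, -7, 80, 0],
    [-21, -9, 107, 0],
    [-23, -10, 119, 0]
  ]
}}

```text
time: 11.4
tcp_pos: [0.4649, -0.2096, 0.2812]
orientation: [[0.023, 0.878, 0.477], [0.999, -0.04, 0.026], [0.042, 0.476, -0.878]]
wrist_force: [-0.1, 0.5, -0.6]
opening: 0.0089
```

Request:
{"api": "step_arm", "payload": {
  "increments": [
    [0, 0, 0, 0],
    [0, 0, 0, 0],
    [0, 0, 0, 0],
    [0, 0, 0, 0],
    [0, 0, 0, 0]
  ]
}}

```text
time: 11.9
tcp_pos: [0.465, -0.2098, 0.2822]
orientation: [[0.023, 0.878, 0.479], [0.999, -0.04, 0.025], [0.041, 0.477, -0.878]]
wrist_force: [-0.1, -0.7, -1.2]
opening: 0.009
```

Run:
```python
from h import *
to((.4676,-.211,.2876),-2)
R=bot.get_state()["orientation"];print("ice",bot.get_state()["tcp_pos"]+.0522*R[:,2])
p=bot.camera_params("wrist");print(p["position"],p["attitude"])
im=bot.capture("wrist");t=bot.capture("top");s=bot.capture("scene")
c=lambda i,x,y,w,h:cv2.resize(i[y:y+h,x:x+w],(400,300),interpolation=cv2.INTER_CUBIC)
cv2.imwrite("pics/end1.png",np.vstack([np.hstack([c(t,350,120,120,90),c(t,225,200,120,90)]),np.hstack([c(s,340,130,160,120),c(im,400,100,140,105)])]))
cv2.imwrite("pics/wrist4.png",im)
```

```text
t 11.9 tcp [ 0.465  -0.2098  0.2822] q [ 0.3661 -0.0827  0.1516  2.1086 -0.3837  0.7225  0.7258] F [-0.0766 -0.6532 -1.2495] open 0.009
R [[0.023, 0.878, 0.479], [0.999, -0.04, 0.025], [0.041, 0.477, -0.878]]
shift [-1.   4.9 -3.5] turn -0.59
ice [ 0.49   -0.2084  0.2364]
[ 0.3726 -0.1298  0.4563] [[ 0.8783 -0.1698  0.4469]
 [-0.0401 -0.9577 -0.2851]
 [ 0.4764  0.2325 -0.8479]]
```

View pics/end1.png

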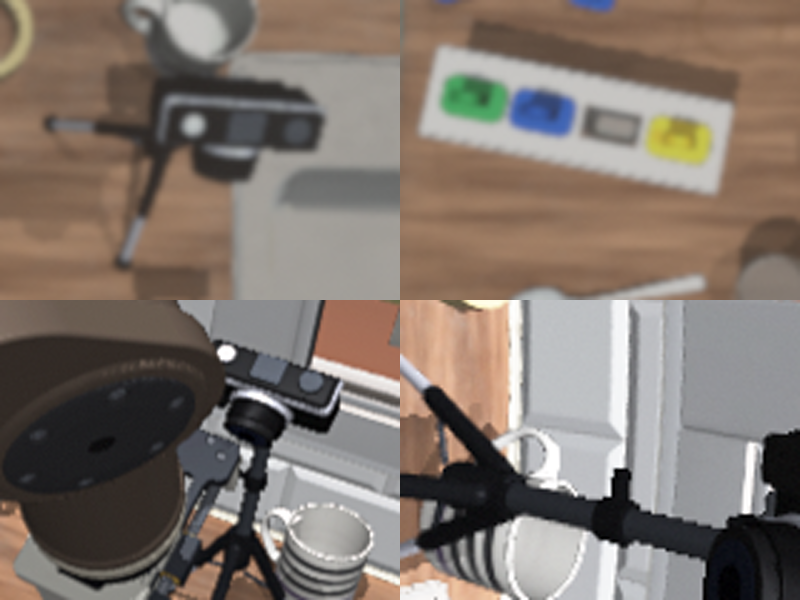

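The remaining three lollies are seated and the mould is unmoved. The tripod is unchanged and the gripper is clear of it. One last closer look at the lens from here, to check where its axis points.

Run:
```python
import cv2
i=cv2.imread("pics/wrist4.png")[140:260,490:640];cv2.imwrite("pics/crop3.png",cv2.resize(i,None,fx=5,fy=5,interpolation=cv2.INTER_CUBIC))
```

```text
(no output)
```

View pics/crop3.png

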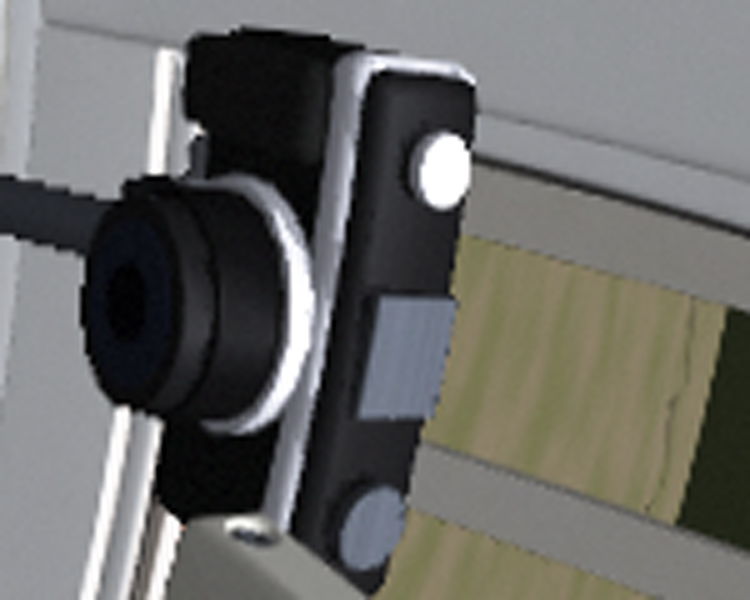

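Run:
```python
import fit; from fit import *
# current wrist pose ~ pose of wrist4
W=lambda P:(fish(P)/5.5+[435,135]-[490,140])*5
def res(x,up):
    ring,pts=geo(x,up);ring=x[:3]+(ring-x[:3])*x[6]
    t,s,w=T(ring),S(ring),W(ring);c=W(x[None,:3])[0]
    r=[(t[:,1].max()-220)/5,(t[:,0].max()-632)/5,(t[:,0].min()-543)/5,(s[:,1].max()-545)/5,(w[:,0].min()-82)/5,(w[:,0].max()-184)/5,(w[:,1].max()-415)/5,(w[:,1].min()-183)/5,(c[0]-128)/5,(c[1]-300)/5]
    r+=list(((T(pts)-[[540,138],[620,142],[697,147]])/5).ravel())+list(((S(pts)-[[527,357],[613,386],[697,412]])/5).ravel())+list(((W(pts)-[[441,172],[408,357],[372,530]])/5).ravel())
    return np.array(r)
s=bot.get_state();R=s["orientation"];ice=s["tcp_pos"]+.0522*R[:,2]
for up in (.03,.033,None):
    g=(lambda x:res(x,up)) if up else (lambda x:res(x,x[7]))
    o=least_squares(g,[.654,-.217,.33,.5,.04,0,1,.031],x_scale=[.01,.01,.01,.1,.01,.01,.1,.01],loss="soft_l1")
    x=o.x;t=x[3];xc=np.array([np.cos(t)*np.cos(yaw),np.cos(t)*np.sin(yaw),np.sin(t)]);yc=np.array([-np.sin(yaw),np.cos(yaw),0]);zc=np.cross(xc,yc)
    C=np.c_[xc,yc,zc]
    print(x,"cost",round(o.cost,1),o.fun[:10].round(1))
    print(" ice in lens (mm)",1e3*C.T@(ice-x[:3]),"ang x,z",np.arccos(R[:,1]@xc),np.arccos(-R[:,2]@zc))
```

```text
[ 0.6526 -0.2139  0.3237  0.6602  0.0506 -0.0011  0.9595  0.031 ] cost 5.5 [ 2.8 -1.1 -2.6  0.1  0.6 -0.4  0.4  0.3  0.5  0.1]
 ice in lens (mm) [-182.6131    0.4542   30.4074] ang x,z 0.16384649071271756 0.16779796417412662
[ 0.6553 -0.2148  0.3224  0.6553  0.0491 -0.0004  0.9674  0.031 ] cost 4.1 [ 1.8 -0.9 -2.5  0.1  0.5 -0.3  0.3  0.3  0.5  0.1]
 ice in lens (mm) [-184.1227    1.1764   32.2029] ang x,z 0.1589147950377972 0.16300340895981275
[ 0.6601 -0.2162  0.3199  0.6347  0.0457  0.001   0.981   0.0395] cost 2.4 [-0.2 -0.5 -2.4  0.2  0.  -0.2  0.2  0.3  0.3  0.1]
 ice in lens (mm) [-187.1823    2.4825   33.3246] ang x,z 0.13838316107573703 0.14314202988662353
```

The cleaner fit from close by, at a tenth of the earlier cost, puts the tip at 0.60–0.65. The ice is therefore about 25 mm too high in the lens frame. Correcting that.

Request:
{"api": "step_arm", "payload": {
  "increments": [
    [0, 2, 5, 0],
    [-1, 4, 11, 0],
    [-2, 6, 17, 0],
    [-2, 8, 22, 0],
    [-2, 8, 22, 0]
  ]
}}

```text
time: 12.55
tcp_pos: [0.4827, -0.2111, 0.2651]
orientation: [[0.022, 0.879, 0.477], [0.999, -0.04, 0.026], [0.042, 0.475, -0.879]]
wrist_force: [-0.4, -0.2, -1.3]
opening: 0.0087
```

Request:
{"api": "step_arm", "payload": {
  "increments": [
    [0, 0, 0, 0],
    [0, 0, 0, 0],
    [0, 0, 0, 0],
    [0, 0, 0, 0],
    [0, 0, 0, 0]
  ]
}}

```text
time: 13.05
tcp_pos: [0.4826, -0.2112, 0.2652]
orientation: [[0.023, 0.879, 0.477], [0.999, -0.04, 0.026], [0.042, 0.476, -0.879]]
wrist_force: [-0.2, -0.0, -1.9]
opening: 0.0089
```

Run:
```python
from h import *
s=bot.get_state();R=s["orientation"];ice=s["tcp_pos"]+.0522*R[:,2];print(s["time"],ice,R.round(3).tolist(),s["qd"],s["opening"])
yaw=np.radians(-1.8);L=np.array([.656,-.2148,.3222])
for t in (.5,.55,.6,.65):
    xc=np.array([np.cos(t)*np.cos(yaw),np.cos(t)*np.sin(yaw),np.sin(t)]);yc=np.array([-np.sin(yaw),np.cos(yaw),0]);zc=np.cross(xc,yc)
    print(t,1e3*np.c_[xc,yc,zc].T@(ice-L),np.arccos(R[:,1]@xc),np.arccos(-R[:,2]@zc))
im=bot.capture("wrist");cv2.imwrite("pics/end2.png",im)
```

```text
13.05 [ 0.5075 -0.2098  0.2194] [[0.023, 0.879, 0.477], [0.999, -0.04, 0.026], [0.042, 0.476, -0.879]] [-0.0009  0.0008 -0.0012  0.001  -0.0007 -0.0023 -0.    ] 0.008871229485873993
0.5 [-179.6722    0.3032  -19.0207] 0.012865069683630518 0.0412150296538797
0.55 [-180.3983    0.3032  -10.017 ] 0.05556067212798399 0.0675926462714166
0.6 [-180.6735    0.3032   -0.9884] 0.10492006480829805 0.11151699801233499
0.65 [-180.4971    0.3032    8.0428] 0.1546906731866707 0.15906129272524597
```

View pics/end2.png

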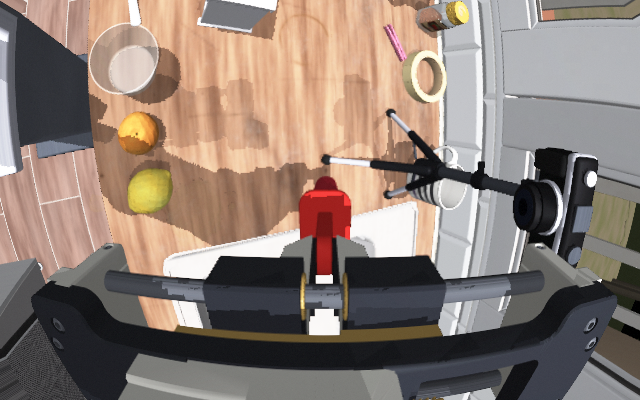

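The lolly (325,210) sits in the fingers exactly as before, still and well clear of the tripod. All criteria hold for any tip from 0.50 to 0.65, so I'm handing in.

```bash
python3 -c "
from cell import bot
print(bot.sign_off())"
```

```text
the job is handed in; nothing more can be done
None
```

I gripped the red lolly across its handle, pulled it straight up out of the mould and handed the job in at about 13 s, still holding it in front of the lens. `bot.sign_off()` gives no verdict, so I don't know whether it passed.

The moves cannot tilt the tool directly. I tilted it by pushing upward against joint 6's limit until it leaned about 0.50 rad, with joint 6 reading up to 2.002 against its 2.0 limit.

**Last checks, from my fitted lens position:**

| Check | Measured | Allowed |
|---|---|---|
| Ice centre in front of the lens | about 180 mm | 145–215 mm |
| Ice centre off the axis, sideways | under 1 mm | 25 mm |
| Ice centre off the axis, up or down | -19 to +8 mm (camera tip 0.50–0.65 rad) | 25 mm |
| Broad-face and handle angles | 0.01–0.16 rad over the same tips | 0.22 rad |

- **Motion and grip:** the arm was still, the grip was steady with the fingers 8.9 mm apart, and the last wrist picture showed no slip.
- **Other things:** the other three lollies were seated and the mould looked unmoved after the lolly reached the lens. That was before the final 25 mm correction, and I didn't picture the whole mould again. Nothing came near the camera or tripod.

**Where the checks disagreed:** the camera's tip came out as about 0.55, then 0.43–0.46, then 0.63–0.66 rad. The last was the best fit, taken from closest. I aimed for 0.60. If the tip were really near 0.45, the ice would sit about 28 mm low, just outside the 25 mm limit.

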